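Put the balance weights back in their case

TASK

The balance has been checked and its four knobbed steel weights stand scattered over the lab bench: put each one upright into the well of its own size in the wooden weight case (largest weight in the widest well, and so on down), setting it down gently on the well's floor, never dropping it. Leave the steel spacer tube and the slotted weight, which look alike but do not belong to the set, standing where they are.

Things in the scene. Friction and masses are not known exactly. Their poses are not given: they have to be found in the camera images.
- weight_large: the large balance weight: a polished steel cylinder with a narrow neck and a round knob on top, standing loose and upright on the bench; body 44 mm in diameter and 43 mm high, 62 mm high overall, about 0.55 kg. Origin: centre of its underside; z up its axis. The four weights differ only in size (diameters 44, 34, 26 and 18 mm).
- weight_medium: the medium balance weight: a polished steel cylinder with a narrow neck and a round knob on top, standing loose and upright on the bench; body 34 mm in diameter and 36 mm high, 52 mm high overall, about 0.26 kg. Origin: centre of its underside; z up its axis. The four weights differ only in size (diameters 44, 34, 26 and 18 mm).
- weight_small: the small balance weight: a polished steel cylinder with a narrow neck and a round knob on top, standing loose and upright on the bench; body 26 mm in diameter and 30 mm high, 44 mm high overall, about 0.12 kg. Origin: centre of its underside; z up its axis. The four weights differ only in size (diameters 44, 34, 26 and 18 mm).
- weight_tiny: the tiny balance weight: a polished steel cylinder with a narrow neck and a round knob on top, standing loose and upright on the bench; body 18 mm in diameter and 25 mm high, 36 mm high overall, about 0.05 kg. Origin: centre of its underside; z up its axis. The four weights differ only in size (diameters 44, 34, 26 and 18 mm).
- well_large: the large weight's well: pale fixed wooden block 68 x 68 x 14 mm with a round dark-floored well in its middle, 58 mm wide, 10 mm deep. Origin: centre of its underside, 4 mm above the bench; well floor at 4 mm, top at 14 mm above the origin. The four blocks lie side by side (68 mm pitch, any order) in one row along their y axis; x points across the row.
- well_medium: the medium weight's well: pale fixed wooden block 68 x 68 x 14 mm with a round dark-floored well in its middle, 48 mm wide, 10 mm deep. Origin: centre of its underside, 4 mm above the bench; well floor at 4 mm, top at 14 mm above the origin. All four blocks lie in one dark wooden open case fixed to the bench, 78 x 282 mm, its 5 mm rim 20 mm above the bench.
- well_small: the small weight's well: pale fixed wooden block 68 x 68 x 14 mm with a round dark-floored well in its middle, 40 mm wide, 10 mm deep. Origin: centre of its underside, 4 mm above the bench; well floor at 4 mm, top at 14 mm above the origin. The four wells are 58, 48, 40 and 32 mm wide.
- well_tiny: the tiny weight's well: pale fixed wooden block 68 x 68 x 14 mm with a round dark-floored well in its middle, 32 mm wide, 10 mm deep. Origin: centre of its underside, 4 mm above the bench; well floor at 4 mm, top at 14 mm above the origin. In the same row and case as the others.
- spacer: look-alike that does not belong: a plain steel spacer tube standing on end, 36 mm in diameter, 40 mm high, with an open 20 mm bore and no knob; loose. Origin: centre of its underside.
- slotted: look-alike that does not belong: a flat-topped steel slotted weight, 44 mm in diameter, 34 mm high, with a 9 mm slot from the middle to its edge and no knob; loose. Origin: centre of its underside.

How it is judged:
By the outcome, as a careful person would: the job done as asked, in the order asked, and still so for the second after the job is handed in, with the robot touching nothing.
It also fails if it takes over 112 s, if anything falls off the work surface, if the arm or the gripper's body presses on something with over 40 N, if the wrist force passes 120 N, or if a joint passes its speed limit or range.

ROBOT

A 7-joint arm with a two-finger parallel gripper is mounted at the origin on the work surface. World frame = base frame: x ahead of the robot, y to its left, z up, the work surface at z = 0. Lengths are in m, angles in rad, forces in N, time in s.
With the tool pointing down it reaches from about 0.4 to 0.85 m from the base axis. Payload 4.4 kg.
Tool frame: the origin (TCP) lies at the very end of the fingers, on their centre line; the grasp point (between the pads) lies 19 mm behind it (r.grip_depth is the distance from the TCP to the grasp point, in m); z points along the fingers, y is the direction in which the jaws open and shut (so a half turn about z gives the same grasp; the last joint's range is limited). The gripper opens to 94 mm and grips with 3 to 60 N. Pads are 16 mm wide; open, the fingers measure 119 mm over their backs; the gripper's body (75 mm by 177 mm) begins 78 mm behind the grasp point.
Start: joints at [-1.205, 0.628, 0.038, 1.517, -0.027, 0.996, -0.02], TCP at [0.272, 0.59, 0.173] pointing down, gripper open.
Joint ranges: [-3.06, 3.06], [-0.37, 2.12], [-1.25, 1.32], [0.18, 2.47], [-1.1, 4.24], [0.23, 1.98], [-2.94, 2.94]. Speed limits (rad/s): [2.57, 2.57, 3.14, 3.14, 3.14, 3.14, 3.14].

INTERFACE

Orientations are given as a unit quaternion [x, y, z, w].
In Python, from cell import r gives the robot as it stands.
- The arm moves only by the tool step_arm, never from a script. Its argument "series" is a list of rows, each a list of 7 numbers: the shift along the tool's x, y, z in mm, then the turn, a rotation vector about the tool's x, y, z in degrees, then the opening, from 0 (shut) to 1 (fully open). In form: [[x, y, z, rx, ry, rz, fingers], ...]. A call has exactly 8 rows; each row is the pose to reach, as a shift and turn from the pose commanded when the call began, along the tool's axes at that moment; what a row does not reach only later rows make up. A row lasts 1/12 s, in which the tool goes at most 41.7 mm and 7.16 degrees, less where a joint would pass 70% of its speed; a pose out of reach is approached as far as the arm can. A call with a gripper value outside its range is refused whole. The fingers move at their own pace and stop on an object; "force" is the grip in N (left out, the last holds). Time passes only in rows, so rows that repeat a pose let the fingers close, or fill a call up. It gives the time, the measured TCP pose, the force and the opening at its end, in the units of the state.
- r.get_state(): the state, without advancing time (a new reading comes with each control period).
- r.grab_frame(name): name is "scene" or "top"; returns the picture (420x560x3 uint8, red, green, blue); there is no depth.
- r.calibration(name): a dict with "vertical_fov" (degrees; the focal length in pixels is half the picture's height over the tangent of half this angle, whatever the lens; pixels are square), "cx", "cy" (the principal point, pixels), "view" (4x4, takes a point from world to camera coordinates). Camera axes: x right, y up, looking along -z (the intrinsics and any distortion apply to the point x, -y, -z); pixel columns grow to the right and rows downward; lengths in m; the calibration is good to about 2 mm. A picture is of the moment at which its call begins. calibration takes no time and is no camera call.
- r.hand_in(): hands the job in, once; it reports no verdict.
The state is a dict: "t": time; "q": joint angles; "joint_velocities": joint speeds; "tau": joint torques, N m; "tool_pos": TCP position; "tool_rot": TCP orientation; "wrist_force": force on the tool from outside, world axes, zero at the start; "ft_torque": the same for the moment, N m; "opening": finger opening in m.
Only numpy, scipy, OpenCV 4.12 (cv2) and the standard library are available. Lean on these libraries where they do the work, as an engineer would, in place of code of your own. Each camera call takes 0.05 s, during which the arm holds its last target. There are 200 camera calls.

## Working session

There is one attempt and no reset: what is moved stays moved. The work goes in short steps, Python scripts to look and compute and a tool call to move; the robot and the scene stay as the last step left them, time stands still between calls to the robot, and variables do not carry over. Pictures are saved under pics/ and viewed, about 12 in all and at most 16, crops included, and the job is handed in when it is done.

Besides the shell and the picture viewer there is one more tool, called by a JSON object that holds its "method" and its "body", one argument or row to a line. step_arm: Moves the arm, as the interface text tells. Its arguments: {"type":"object","properties":{"series":{"type":"array","items":{"type":"array","items":{"type":"number"}}},"force":{"type":"number"}},"required":["series"]}

```bash
ls; mkdir -p pics; python3 - <<'E'
from cell import r
import cv2
for n in ("scene","top"):
    c=r.calibration(n); print(n,c)
    cv2.imwrite(f"pics/{n}0.png",cv2.cvtColor(r.grab_frame(n),cv2.COLOR_RGB2BGR))
s=r.get_state(); print(s)
E
```

```text
pics
scene {'vertical_fov': 56.60841140492663, 'cx': 283.49574935732244, 'cy': 211.31689245548725, 'view': array([[ 0.49768992,  0.86734775,  0.0035523 , -0.26464488],
       [-0.74279831,  0.42410085,  0.51806287,  0.39531473],
       [ 0.44783414, -0.26047331,  0.85533516, -1.00737572],
       [ 0.        ,  0.        ,  0.        ,  1.        ]])}
top {'vertical_fov': 50.110109182832375, 'cx': 279.38325649263123, 'cy': 205.12859355676176, 'view': array([[-0.12276857, -0.99243299,  0.0021526 ,  0.05141852],
       [ 0.96725891, -0.1191684 ,  0.22407384, -0.56586494],
       [-0.22212175,  0.02959135,  0.97456979, -0.91028031],
       [ 0.        ,  0.        ,  0.        ,  1.        ]])}
{'t': 0.1, 'q': array([-1.20484348,  0.6292194 ,  0.03843997,  1.51819678, -0.02698955,
        0.99629597, -0.02000521]), 'joint_velocities': array([ 0.0002103 , -0.00217173,  0.00111389, -0.00176585, -0.000595  ,
        0.00034591, -0.00046127]), 'tau': array([ 2.67984309e-03, -5.50792837e+01,  1.14714481e+00, -1.87114799e+01,
       -5.22486318e-02,  1.92520459e-02,  4.55078373e-05]), 'tool_pos': array([0.2717179 , 0.58981192, 0.17229099]), 'tool_rot': array([ 2.14200612e-01,  9.76789361e-01, -7.84211925e-04, -1.62530590e-04]), 'wrist_force': array([-0.04947535, -1.17207458,  0.50585938]), 'ft_torque': array([0.00172634, 0.04448733, 0.03846446]), 'opening': 0.09326968703907362}
```

View pics/scene0.png

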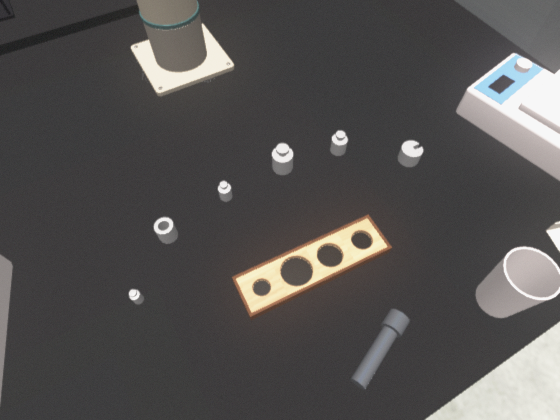

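View pics/top0.png

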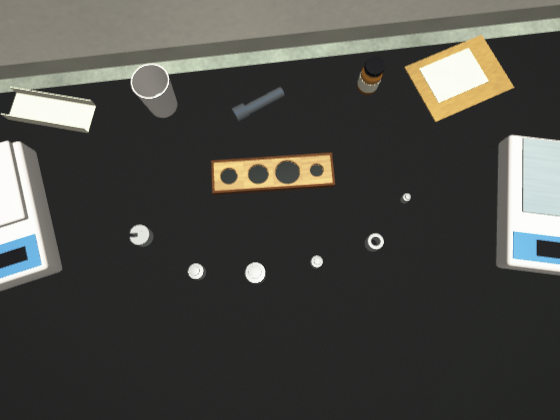

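The scene view shows large at (283,150), medium (340,137), small (224,185) and tiny (134,294). In the top view they are at (255,272), (195,271), (317,261) and (406,197). The wells, left to right in top, are small, medium, large and tiny. I'll measure these next.

```bash
cat > h.py <<'E'
import numpy as np, cv2
from cell import r
def K(n):
    c=r.calibration(n); return 210/np.tan(np.radians(c["vertical_fov"]/2)),c["cx"],c["cy"],np.array(c["view"])
def ray(n,u,v):
    f,cx,cy,V=K(n); d=V[:3,:3].T@np.array([(u-cx)/f,-(v-cy)/f,-1]); return -V[:3,:3].T@V[:3,3],d/np.linalg.norm(d)
def onz(n,u,v,z):
    o,d=ray(n,u,v); return o+d*(z-o[2])/d[2]
def proj(n,p):
    f,cx,cy,V=K(n); q=V[:3,:3]@np.asarray(p)+V[:3,3]; return np.array([cx-f*q[0]/q[2],cy+f*q[1]/q[2]])
def tri(a,b):
    (o1,d1),(o2,d2)=ray("top",*a),ray("scene",*b)
    s=np.linalg.lstsq(np.c_[d1,-d2],o2-o1,rcond=None)[0]; p,q=o1+d1*s[0],o2+d2*s[1]
    return (p+q)/2,np.linalg.norm(p-q)
def grab(n): return cv2.cvtColor(r.grab_frame(n),cv2.COLOR_RGB2BGR)
E
python3 - <<'E'
from h import *
T=cv2.imread("pics/top0.png");S=cv2.imread("pics/scene0.png")
def knob(img,u,v,w=9):
    g=img[v-w:v+w+1,u-w:u+w+1].astype(float).mean(2); m=g>max(90,.5*g.max())
    ys,xs=np.nonzero(m); return u-w+xs.mean(),v-w+ys.mean(),m.sum()
for n,a,b,h in (("L",(255,272),(283,150),.057),("M",(195,271),(340,136),.048),("S",(317,261),(224,185),.040),("T",(406,197),(134,294),.032)):
    p,e=tri(a,b); print(n,"tri",p.round(4),"gap",round(e,4),"topz",onz("top",*a,h).round(4)[:2],"scz",onz("scene",*b,h).round(4)[:2])
# block
for n,img in (("top",T),("scene",S)):
    hsv=cv2.cvtColor(img,cv2.COLOR_BGR2HSV); m=cv2.inRange(hsv,(8,50,110),(30,200,255))
    lo,hi=((205,145),(340,200)) if n=="top" else ((225,210),(400,315))
    k=np.zeros_like(m);k[lo[1]:hi[1],lo[0]:hi[0]]=m[lo[1]:hi[1],lo[0]:hi[0]]
    cs,hr=cv2.findContours(k,cv2.RETR_CCOMP,cv2.CHAIN_APPROX_NONE)
    for c,q in zip(cs,hr[0]):
        if cv2.contourArea(c)<60: continue
        P=np.array([onz(n,*x,.018)[:2] for x in c[:,0].astype(float)],np.float32)*1000
        if q[3]<0: print(n,"block",cv2.minAreaRect(P))
        else: print(n,"well",np.round(cv2.minEnclosingCircle(P),1) if 0 else cv2.fitEllipse(P))
a=cv2.resize(T[150:290,180:420],None,fx=3.3,fy=3.3,interpolation=cv2.INTER_CUBIC)
b=cv2.resize(S[120:310,120:400],(792,537),interpolation=cv2.INTER_CUBIC)
cv2.imwrite("pics/a.png",a);cv2.imwrite("pics/b.png",b)
E
```

```text
L tri [0.4333 0.0526 0.0521] gap 0.0044 topz [0.4319 0.0504] scz [0.4377 0.0526]
M tri [0.452  0.1801 0.0415] gap 0.0032 topz [0.4505 0.1776] scz [0.457  0.1777]
S tri [ 0.4413 -0.0834  0.0362] gap 0.0033 topz [ 0.4404 -0.0846] scz [ 0.4446 -0.0825]
T tri [ 0.5608 -0.3071  0.0238] gap 0.0006 topz [ 0.559  -0.3048] scz [ 0.565  -0.3054]
top block ((657.59619140625, -13.225723266601562), (281.3322448730469, 76.8558349609375), 87.0494613647461)
top well ((661.9013671875, 88.61514282226562), (38.54386520385742, 39.204856872558594), 159.1267852783203)
top well ((658.4885864257812, 20.787504196166992), (45.7951774597168, 47.07887649536133), 176.52902221679688)
top well ((651.4523315429688, -114.48140716552734), (30.465675354003906, 32.2060661315918), 26.678606033325195)
top well ((655.119873046875, -47.066162109375), (55.98981857299805, 57.45747375488281), 1.179391622543335)
scene block ((658.0679321289062, -11.76776123046875), (283.49713134765625, 79.78172302246094), 86.90211486816406)
scene well ((655.147705078125, -114.7466812133789), (26.99494743347168, 29.481199264526367), 159.4818878173828)
scene well ((626.0253295898438, -112.94379425048828), (12.060019493103027, 81.84246063232422), 178.45095825195312)
scene well ((658.6654663085938, -47.48127365112305), (51.99642562866211, 55.30083084106445), 148.26800537109375)
scene well ((662.5421752929688, 19.764095306396484), (41.592529296875, 45.36931610107422), 135.5029296875)
scene well ((637.2406616210938, -0.06099236011505127), (16.022424697875977, 30.67788314819336), 18.910032272338867)
scene well ((685.8759155273438, 84.53307342529297), (15.086785316467285, 70.66011810302734), 179.47119140625)
scene well ((665.621337890625, 87.36863708496094), (33.581520080566406, 37.134220123291016), 136.09388732910156)
```

View pics/a.png

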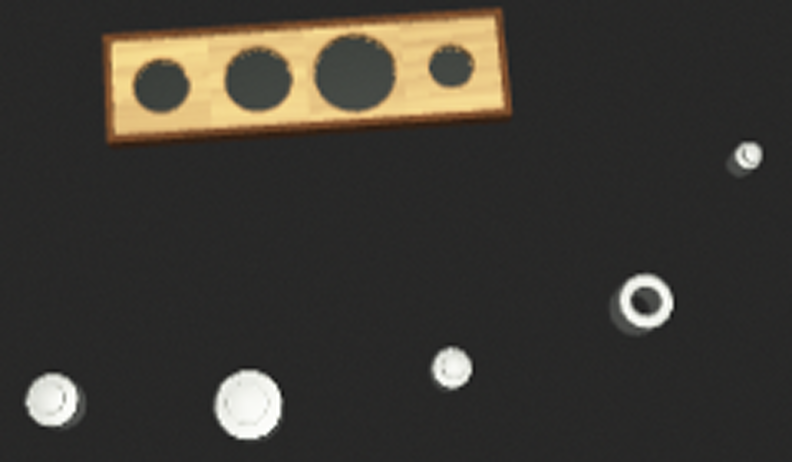

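View pics/b.png

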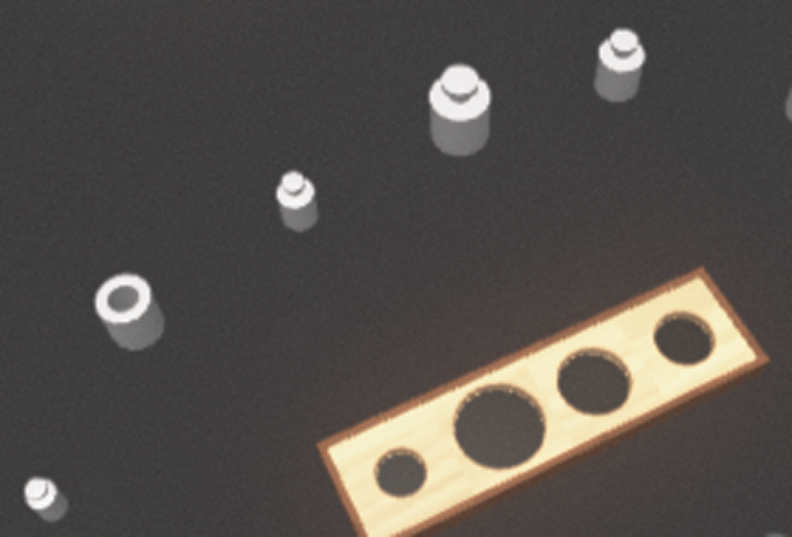

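The well sizes match, at 39, 46, 56 and 31 mm with 68 mm pitch. Next I'll refine the knob positions from the zoomed pixels.

```bash
python3 - <<'E'
from h import *
T=cv2.imread("pics/top0.png");S=cv2.imread("pics/scene0.png")
for n,a,b,h,hb in (("L",(254.9,272.5),(282.6,148.3),.059,.043),("M",(195.3,270.9),(340.2,134),.049,.036),("S",(316.7,261.2),(223.6,184),.041,.030),("T",(407,197),(134.5,292.5),.033,.025)):
    p,e=tri(a,b); print(n,"tri",p.round(4),"gap",round(e,4),"top",onz("top",*a,h).round(4)[:2],"sc",onz("scene",*b,h).round(4)[:2])
    # top-view disc: bright blob, cast at body-top height
    g=cv2.inRange(T,(150,)*3,(255,)*3); k,l,st,ce=cv2.connectedComponentsWithStats(g)
    i=l[int(a[1]),int(a[0])]; q=onz("top",*ce[i],hb)
    print("   disc",q.round(4)[:2],"diam mm",round(2000*np.sqrt(st[i][4]/np.pi)*np.linalg.norm(q-onz("top",ce[i][0]+1,ce[i][1],hb)),1))
for n,z,a,b in (("spacer",.04,(375.5,241),(164,225)),("slot",.034,(140,235),(411,148))):
    print(n,onz("top",*a,z).round(3),onz("scene",*b,z).round(3))
E
```

```text
L tri [0.4319 0.0526 0.0559] gap 0.0041 top [0.4308 0.0507] sc [0.4349 0.0533]
   disc [0.433  0.0512] diam mm 43.9
M tri [0.4518 0.179  0.0479] gap 0.0046 top [0.4505 0.1767] sc [0.4534 0.1805]
   disc [0.4519 0.1789] diam mm 33.4
S tri [ 0.4406 -0.0829  0.0385] gap 0.0022 top [ 0.44   -0.0838] sc [ 0.4428 -0.0824]
   disc [ 0.4412 -0.0844] diam mm 25.4
T tri [ 0.56   -0.3065  0.0275] gap 0.0039 top [ 0.5585 -0.3067] sc [ 0.5634 -0.3037]
   disc [ 0.5607 -0.3082] diam mm 16.8
spacer [ 0.468 -0.218  0.04 ] [ 0.471 -0.215  0.04 ]
slot [0.545 0.294 0.034] [0.548 0.296 0.034]
```

{"method": "step_arm", "body": {
  "series": [
    [0,0,0,0,0,7,1],
    [0,0,0,0,0,14,1],
    [0,0,0,0,0,21,1],
    [0,0,0,0,0,28,1],
    [0,0,0,0,0,35,1],
    [0,0,0,0,0,42,1],
    [0,0,0,0,0,49,1],
    [0,0,0,0,0,56,1]
  ]
}}

```text
t: 0.77
tool_pos: [0.2717, 0.59, 0.1726]
tool_rot: [0.65, 0.76, -0.001, 0.0]
wrist_force: [-1.4, 0.6, -0.0]
opening: 0.0939
```

{"method": "step_arm", "body": {
  "series": [
    [-35,8,0,0,0,5,1],
    [-73,18,0,0,0,8.9,1],
    [-112,28,0,0,0,8.9,1],
    [-151,38,0,0,0,8.9,1],
    [-189,48,0,0,0,8.9,1],
    [-228,59,0,0,0,8.9,1],
    [-266,69,0,0,0,8.9,1],
    [-304,80,0,0,0,8.9,1]
  ]
}}

```text
t: 1.43
tool_pos: [0.3998, 0.3013, 0.1729]
tool_rot: [0.705, 0.709, -0.0, -0.0]
wrist_force: [1.4, 0.4, -0.3]
opening: 0.0943
```

{"method": "step_arm", "body": {
  "series": [
    [-30,13,0,0,0,0,1],
    [-61,26,0,0,0,0,1],
    [-92,39,0,0,0,0,1],
    [-122,53,0,0,0,0,1],
    [-122,53,25,0,0,0,1],
    [-122,53,50,0,0,0,1],
    [-122,53,70,0,0,0,1],
    [-122,53,70,0,0,0,1]
  ]
}}

```text
t: 2.1
tool_pos: [0.4507, 0.1802, 0.0999]
tool_rot: [0.705, 0.709, -0.003, -0.001]
wrist_force: [-1.4, -0.5, -0.1]
opening: 0.0935
```

```bash
python3 - <<'E'
from h import *
print(r.get_state()["tool_pos"])
S=grab("scene");T=grab("top")
a=cv2.resize(S[60:210,250:430],None,fx=2.2,fy=2.2); b=cv2.resize(T[195:345,105:285],None,fx=2.2,fy=2.2)
cv2.imwrite("pics/c.png",np.hstack([a,b]))
E
```

```text
[0.45074049 0.18024286 0.09994045]
```

View pics/c.png

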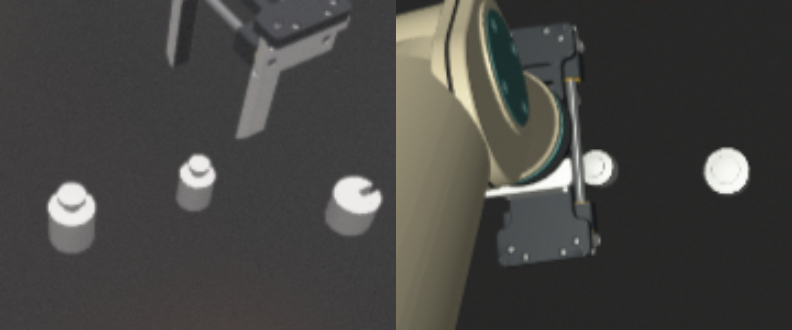

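```bash
python3 - <<'E'
from h import *
for dx in(-.047,.047): print(proj("scene",[.4507+dx,.1802,.1]))
E
```

```text
[329.47999185 100.62854735]
[356.53275626 130.88421887]
```

```bash
python3 - <<'E'
from h import *
S=grab("scene")
a=cv2.resize(S[50:170,290:410],None,fx=5,fy=5,interpolation=cv2.INTER_CUBIC)
a=cv2.convertScaleAbs(a,alpha=1.6,beta=10)
for dx in(-.047,.047,-.0595,.0595):
    p=(proj("scene",[.4507+dx,.1802,.1])-[290,50])*5; cv2.circle(a,tuple(int(x) for x in p),4,(0,0,255),-1)
cv2.imwrite("pics/d.png",a); print(proj("scene",[0,0,0]))
E
```

```text
[181.05470951  58.29502843]
```

View pics/d.png

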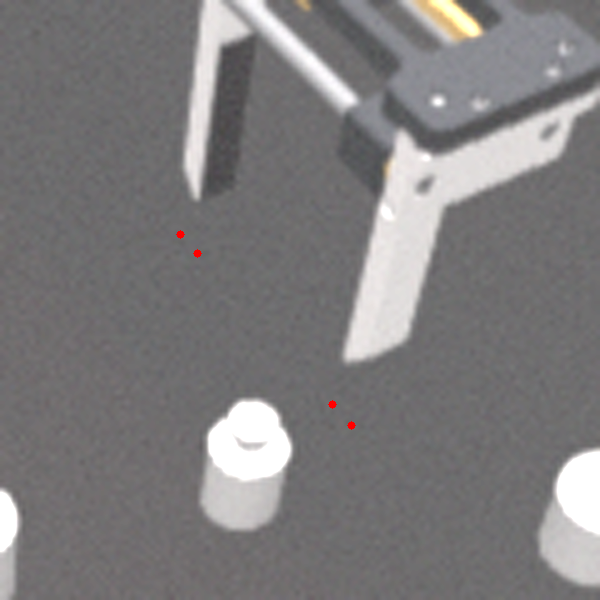

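```bash
python3 - <<'E'
from h import *
from scipy.optimize import least_squares
uv=np.array([(198,200),(232,188),(345,360),(410,340)])/5+[290,50]
loc=np.array([(-.047,-.008),(-.047,.008),(.0595,-.008),(.0595,.008)])
def pts(p):
    c,s=np.cos(p[3]),np.sin(p[3]); q=loc@np.array([[c,s],[-s,c]]); return np.c_[q+p[:2],np.full(4,p[2])]
f=lambda p:(np.array([proj("scene",x) for x in pts(p)])-uv).ravel()
for z in (None,.1):
    g=f if z is None else (lambda p:f(np.r_[p[:2],z,p[3]]))
    s=least_squares(g,[.45,.18,.1,0],x_scale=[.01,.01,.01,.1]); print(s.x.round(4),s.fun.round(1))
print(r.get_state())
E
```

```text
[0.425  0.208  0.1007 0.0471] [ 0.3 -0.2 -0.3 -0.6  3.3  0.  -3.3  0.8]
[0.4244 0.2085 0.5934 0.0475] [ 0.3 -0.1 -0.2 -0.6  3.2 -0.  -3.3  0.7]
{'t': 2.25, 'q': array([-0.66211663,  0.52513504,  0.32384601,  2.03678994, -0.27778878,
        0.62046427, -0.14527012]), 'joint_velocities': array([-0.00668808, -0.01901312,  0.00688348, -0.0090002 , -0.00212005,
       -0.00387287,  0.00217612]), 'tau': array([ 1.44874239e-01, -4.09319580e+01,  3.54754999e+00, -1.20178869e+01,
       -3.90942197e-02,  3.85556719e-02,  3.64095096e-03]), 'tool_pos': array([0.45404454, 0.18164043, 0.10360382]), 'tool_rot': array([7.04883684e-01, 7.09322880e-01, 1.70680636e-04, 1.23602951e-04]), 'wrist_force': array([1.28787909, 1.43282035, 0.0335403 ]), 'ft_torque': array([-0.04535142,  0.0515387 ,  0.02271515]), 'opening': 0.09405402164243891}
```

The picture puts the fingertips about 25 mm from the reported TCP in x and in y. I'll descend beside or around the weight, which is clear under either reading, and compare at the same height.

{"method": "step_arm", "body": {
  "series": [
    [0,0,10,0,0,0,1],
    [0,0,20,0,0,0,1],
    [0,0,30,0,0,0,1],
    [0,0,36,0,0,0,1],
    [0,0,36,0,0,0,1],
    [0,0,36,0,0,0,1],
    [0,0,36,0,0,0,1],
    [0,0,36,0,0,0,1]
  ]
}}

```text
t: 2.92
tool_pos: [0.454, 0.1816, 0.0673]
tool_rot: [0.705, 0.709, 0.0, 0.0]
wrist_force: [-0.6, -0.6, 0.2]
opening: 0.0942
```

```bash
python3 - <<'E'
from h import *
s=r.get_state();t=s["tool_pos"];print(t)
S=grab("scene")
for i in range(3): print(r.get_state()["tool_pos"]); r.grab_frame("scene")
a=cv2.resize(S[70:190,290:410],None,fx=5,fy=5,interpolation=cv2.INTER_CUBIC)
a=cv2.convertScaleAbs(a,alpha=1.6,beta=10)
for dx in(-.047,.047):
    p=(proj("scene",[t[0]+dx,t[1],t[2]])-[290,70])*5; cv2.circle(a,tuple(int(x) for x in p),4,(0,0,255),-1)
cv2.imwrite("pics/e.png",a)
E
```

```text
[0.45397725 0.18161047 0.06733869]
[0.45395583 0.18162302 0.06738281]
[0.45395309 0.18164401 0.06741577]
[0.45387181 0.18165038 0.06736199]
```

View pics/e.png

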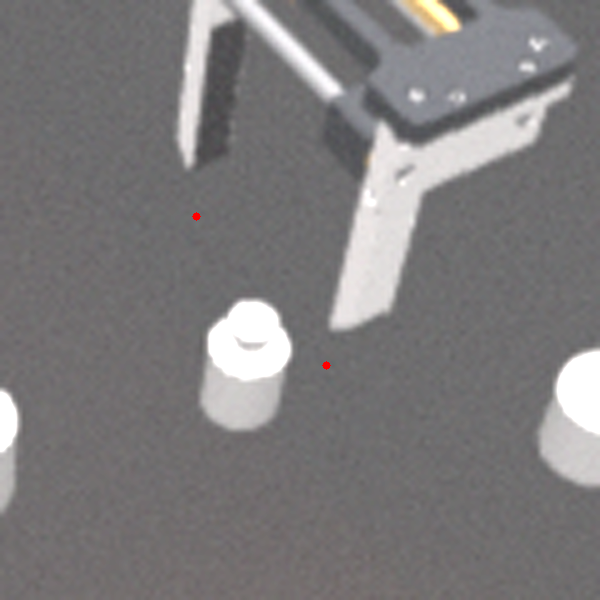

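{"method": "step_arm", "body": {
  "series": [
    [0,0,7,0,0,0,1],
    [0,0,14,0,0,0,1],
    [0,0,21,0,0,0,1],
    [0,0,28,0,0,0,1],
    [0,0,35,0,0,0,1],
    [0,0,42,0,0,0,1],
    [0,0,47,0,0,0,1],
    [0,0,47,0,0,0,1]
  ]
}}

```text
t: 3.78
tool_pos: [0.4529, 0.1811, 0.0188]
tool_rot: [0.705, 0.709, -0.001, -0.0]
wrist_force: [0.1, -0.2, -0.1]
opening: 0.094
```

```bash
python3 - <<'E'
from h import *
s=r.get_state();t=s["tool_pos"];print(t,s["wrist_force"])
S=grab("scene");T=grab("top")
a=cv2.resize(S[80:180,290:390],None,fx=4,fy=4,interpolation=cv2.INTER_CUBIC)
b=cv2.resize(T[210:310,145:245],None,fx=4,fy=4,interpolation=cv2.INTER_CUBIC)
for n,im,o in(("scene",a,(290,80)),("top",b,(145,210))):
  for dx in(-.047,.047):
    p=(proj(n,[t[0]+dx,t[1],t[2]])-o)*4; cv2.circle(im,tuple(int(x) for x in p),3,(0,0,255),-1)
cv2.imwrite("pics/f.png",cv2.convertScaleAbs(np.hstack([a,b]),alpha=1.5,beta=10))
E
```

```text
[0.45287196 0.18114444 0.01884522] [ 0.1193158  -0.20011512 -0.08096427]
```

View pics/f.png

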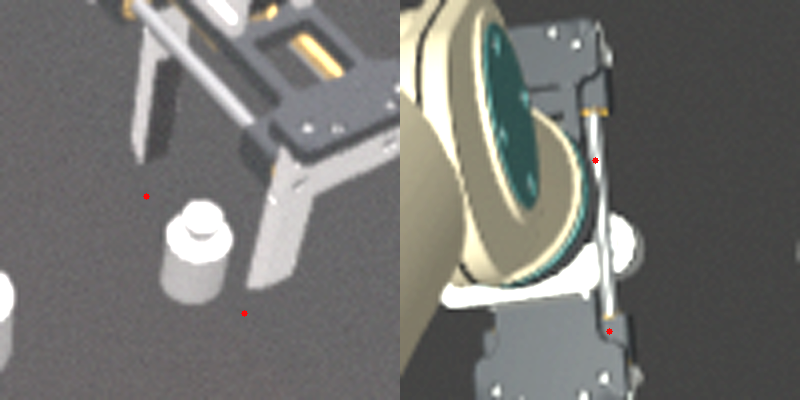

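```bash
python3 - <<'E'
from h import *
for nm,(x,y,z) in dict(read=(.453,.181,.019),xy=(.426,.209,.019),z=(.453,.181,.067)).items():
    for dz in (.097,.13):
        print(nm,dz,[((proj("top",[x+e,y-.0375,z+dz])-[145,210])*4+[400,0]).round() for e in(-.0885,.0885)],[((proj("scene",[x+e,y-.0375,z+dz])-[290,80])*4).round() for e in(-.0885,.0885)])
E
```

```text
read 0.097 [array([659., 401.]), array([628.,  46.])] [array([57., 36.]), array([262., 272.])]
read 0.13 [array([648., 401.]), array([617.,  33.])] [array([ 60., -18.]), array([274., 222.])]
xy 0.097 [array([606., 465.]), array([577., 105.])] [array([ 76., -15.]), array([278., 210.])]
xy 0.13 [array([593., 468.]), array([564.,  94.])] [array([ 80., -69.]), array([290., 159.])]
z 0.097 [array([643., 401.]), array([612.,  27.])] [array([ 62., -44.]), array([280., 198.])]
z 0.13 [array([632., 401.]), array([599.,  13.])] [array([  66., -104.]), array([294., 141.])]
```

Both views fit the reported x and y, with the visible finger ends above the stated TCP. A light close will show whether the weight is really between the pads.

{"method": "step_arm", "body": {
  "series": [
    [-2,-1,5,0,0,0,1],
    [-2,-1,5,0,0,0,0.2],
    [-2,-1,5,0,0,0,0.2],
    [-2,-1,5,0,0,0,0.2],
    [-2,-1,5,0,0,0,0.2],
    [-2,-1,5,0,0,0,0.2],
    [-2,-1,5,0,0,0,0.2],
    [-2,-1,5,0,0,0,0.2]
  ],
  "force": 6
}}

```text
t: 4.55
tool_pos: [0.4527, 0.1796, 0.0152]
tool_rot: [0.705, 0.709, 0.0, 0.0]
wrist_force: [-1.0, -0.3, 1.0]
opening: 0.0506
```

{"method": "step_arm", "body": {
  "series": [
    [0,0,0,0,0,0,0.2],
    [0,0,0,0,0,0,0.2],
    [0,0,0,0,0,0,0.2],
    [0,0,0,0,0,0,0.2],
    [0,0,0,0,0,0,0.2],
    [0,0,0,0,0,0,0.2],
    [0,0,0,0,0,0,0.2],
    [0,0,0,0,0,0,0.2]
  ]
}}

```text
t: 5.22
tool_pos: [0.4523, 0.1795, 0.015]
tool_rot: [0.705, 0.709, -0.0, -0.0]
wrist_force: [-0.7, -0.2, 0.3]
opening: 0.0191
```

```bash
python3 - <<'E'
from h import *
S=grab("scene")
cv2.imwrite("pics/g.png",cv2.convertScaleAbs(cv2.resize(S[60:180,270:410],None,fx=4,fy=4,interpolation=cv2.INTER_CUBIC),alpha=1.5,beta=10))
E
```

```text
(no output)
```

View pics/g.png

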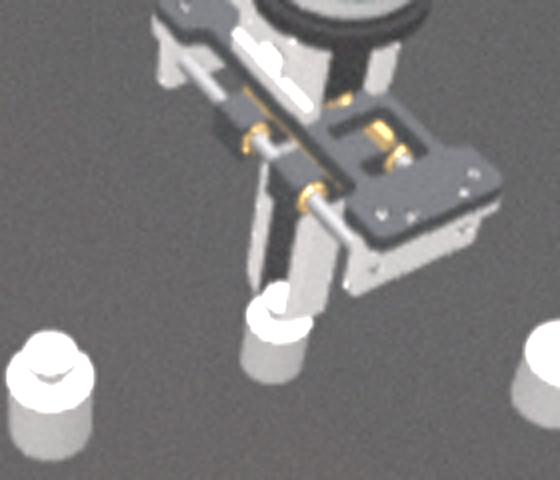

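```bash
python3 - <<'E'
from h import *
for z in (.015,.03,.04,.05,.06,.07):
    print(z,[((proj("scene",[.4523+.022,.1795+e,z])-[270,60])*4).round() for e in(-.008,.008)],((proj("scene",[.4523-.0095,.1715,z])-[270,60])*4).round())
E
```

```text
0.015 [array([281., 372.]), array([306., 361.])] [248. 333.]
0.03 [array([284., 354.]), array([310., 342.])] [251. 314.]
0.04 [array([287., 341.]), array([312., 329.])] [253. 301.]
0.05 [array([290., 328.]), array([315., 316.])] [255. 288.]
0.06 [array([292., 315.]), array([318., 303.])] [257. 274.]
0.07 [array([295., 301.]), array([321., 289.])] [260. 261.]
```

The fingers closed to 19 mm without meeting the body. The picture puts their ends at about z = 56 mm when the reading is 15 mm, so true tip height is roughly reading + 40 mm. The x and y readings agree. I'll reopen, go lower and grip with that offset.

{"method": "step_arm", "body": {
  "series": [
    [0,0,0,0,0,0,0.75],
    [0,0,0,0,0,0,0.75],
    [0,0,0,0,0,0,0.75],
    [0,0,0,0,0,0,0.75],
    [0,0,0,0,0,0,0.75],
    [0,0,0,0,0,0,0.75],
    [0,0,4,0,0,0,0.75],
    [0,0,8,0,0,0,0.75]
  ]
}}

```text
t: 5.93
tool_pos: [0.4529, 0.1796, 0.0069]
tool_rot: [0.705, 0.709, 0.0, 0.0]
wrist_force: [-0.1, -0.3, -0.1]
opening: 0.0687
```

{"method": "step_arm", "body": {
  "series": [
    [0,0,3,0,0,0,0.75],
    [0,0,6,0,0,0,0.75],
    [0,0,9,0,0,0,0.75],
    [0,0,12,0,0,0,0.75],
    [0,0,15,0,0,0,0.75],
    [0,0,18,0,0,0,0.75],
    [0,0,18,0,0,0,0.75],
    [0,0,18,0,0,0,0.75]
  ]
}}

```text
t: 6.6
tool_pos: [0.4525, 0.1795, -0.0111]
tool_rot: [0.705, 0.709, -0.0, -0.0]
wrist_force: [-0.7, -0.6, -0.6]
opening: 0.0706
```

{"method": "step_arm", "body": {
  "series": [
    [0,0,3,0,0,0,0.75],
    [0,0,6,0,0,0,0.75],
    [0,0,9,0,0,0,0.75],
    [0,0,9,0,0,0,0.1],
    [0,0,9,0,0,0,0.1],
    [0,0,9,0,0,0,0.1],
    [0,0,9,0,0,0,0.1],
    [0,0,9,0,0,0,0.1]
  ],
  "force": 20
}}

```text
t: 7.27
tool_pos: [0.4527, 0.1796, -0.0198]
tool_rot: [0.705, 0.709, 0.0, 0.0]
wrist_force: [0.7, -0.0, 0.2]
opening: 0.0404
```

{"method": "step_arm", "body": {
  "series": [
    [0,0,0,0,0,0,0.1],
    [0,0,0,0,0,0,0.1],
    [0,0,0,0,0,0,0.1],
    [0,0,0,0,0,0,0.1],
    [0,0,0,0,0,0,0.1],
    [0,0,0,0,0,0,0.1],
    [0,0,0,0,0,0,0.1],
    [0,0,0,0,0,0,0.1]
  ]
}}

```text
t: 7.93
tool_pos: [0.4524, 0.1796, -0.0199]
tool_rot: [0.705, 0.709, -0.0, -0.0]
wrist_force: [-0.7, 0.0, 4.5]
opening: 0.0337
```

```bash
python3 - <<'E'
from h import *
S=grab("scene");s=r.get_state();t=s["tool_pos"];print(t,s["opening"])
a=cv2.convertScaleAbs(cv2.resize(S[80:180,290:400],None,fx=5,fy=5,interpolation=cv2.INTER_CUBIC),alpha=1.5,beta=10)
for z in (.01,.02,.03): 
    p=(proj("scene",[t[0]+s["opening"]/2+.0125,t[1],z])-[290,80])*5; cv2.circle(a,tuple(int(x) for x in p),3,(0,0,255),-1)
cv2.imwrite("pics/i.png",a)
E
```

```text
[ 0.45239758  0.17954087 -0.01988458] 0.032923419618107796
```

View pics/i.png

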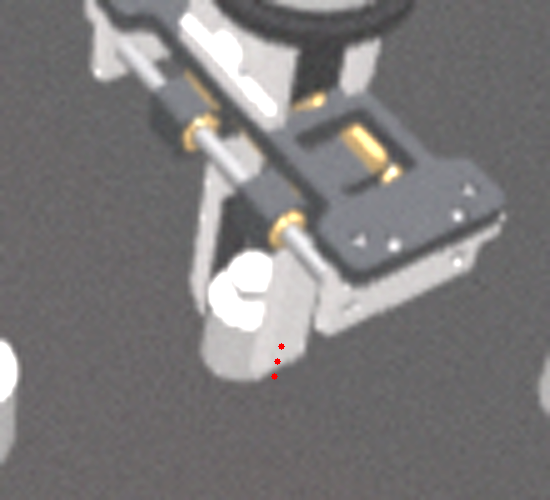

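M is gripped at a 33–34 mm opening, centred, with the tips about 18 mm above its base. Lifting.

{"method": "step_arm", "body": {
  "series": [
    [0,0,-5,0,0,0,0.1],
    [0,0,-15,0,0,0,0.1],
    [0,0,-30,0,0,0,0.1],
    [0,0,-45,0,0,0,0.1],
    [0,0,-60,0,0,0,0.1],
    [-10,13,-60,0,0,0,0.1],
    [-28,36,-60,0,0,0,0.1],
    [-46,59,-60,0,0,0,0.1]
  ]
}}

```text
t: 8.65
tool_pos: [0.5125, 0.1344, 0.0412]
tool_rot: [0.704, 0.71, 0.001, 0.0]
wrist_force: [0.7, 0.2, -1.7]
opening: 0.0333
```

{"method": "step_arm", "body": {
  "series": [
    [-18,23,0,0,0,0,0.1],
    [-36,46,0,0,0,0,0.1],
    [-54,70,0,0,0,0,0.1],
    [-72,93,0,0,0,0,0.1],
    [-90,117,0,0,0,0,0.1],
    [-104,135,0,0,0,0,0.1],
    [-113,147,0,0,0,0,0.1],
    [-113,147,0,0,0,0,0.1]
  ]
}}

```text
t: 9.32
tool_pos: [0.6626, 0.0174, 0.0407]
tool_rot: [0.706, 0.708, 0.0, 0.002]
wrist_force: [0.6, -1.1, -2.7]
opening: 0.0337
```

{"method": "step_arm", "body": {
  "series": [
    [0,0,8,0,0,0,0.1],
    [0,0,16,0,0,0,0.1],
    [0,0,24,0,0,0,0.1],
    [0,0,30,0,0,0,0.1],
    [0,0,30,0,0,0,0.1],
    [0,0,30,0,0,0,0.1],
    [0,0,30,0,0,0,0.1],
    [0,0,30,0,0,0,0.1]
  ]
}}

```text
t: 9.98
tool_pos: [0.66, 0.0219, 0.0105]
tool_rot: [0.705, 0.709, 0.0, 0.0]
wrist_force: [0.2, -0.1, -2.0]
opening: 0.0336
```

```bash
python3 - <<'E'
from h import *
S=grab("scene");s=r.get_state();t=s["tool_pos"];print(t,s["opening"],s["tool_rot"])
a=cv2.convertScaleAbs(cv2.resize(S[190:320,225:405],None,fx=4,fy=4,interpolation=cv2.INTER_CUBIC),alpha=1.2)
cv2.imwrite("pics/j.png",a)
E
```

```text
[0.66000487 0.02180863 0.01050851] 0.03349883174502086 [7.04898941e-01 7.09307637e-01 2.79810076e-04 2.84059015e-04]
```

View pics/j.png

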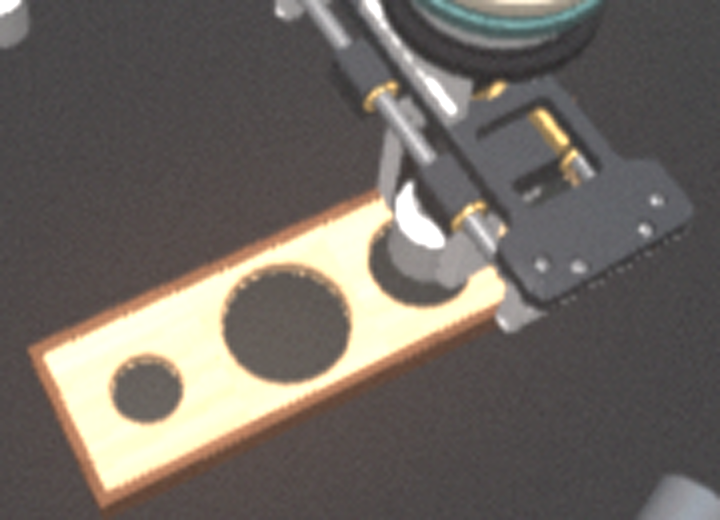

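```bash
python3 - <<'E'
from h import *
P=lambda p:((proj("scene",p)-[225,190])*4).round()
print("well top",P([.6585,.0205,.018]),"floor",P([.6585,.0205,.008]))
th=np.linspace(0,2*np.pi,73)
for z in(.0305,.0665):
    c=np.array([P([.66+.017*np.cos(a),.0218+.017*np.sin(a),z]) for a in th]);print(z,"weight min",c.min(0),"max",c.max(0))
c=np.array([P([.6585+.024*np.cos(a),.0205+.024*np.sin(a),.018]) for a in th]);print("well",c.min(0),c.max(0))
E
```

```text
well top [414. 254.] floor [411. 263.]
0.0305 weight min [383. 209.] max [459. 278.]
0.0665 weight min [390. 171.] max [470. 243.]
well [360. 206.] [467. 303.]
```

{"method": "step_arm", "body": {
  "series": [
    [0,-2,4,0,0,0,0.1],
    [-1,-2,8,0,0,0,0.1],
    [-1,-2,12,0,0,0,0.1],
    [-1,-2,15,0,0,0,0.1],
    [-1,-2,17,0,0,0,0.1],
    [-1,-2,18,0,0,0,0.1],
    [-1,-2,19,0,0,0,0.1],
    [-1,-2,20,0,0,0,0.1]
  ]
}}

```text
t: 10.7
tool_pos: [0.6578, 0.0208, -0.01]
tool_rot: [0.705, 0.709, 0.0, 0.0]
wrist_force: [-1.3, -0.1, -2.0]
opening: 0.0336
```

{"method": "step_arm", "body": {
  "series": [
    [0,0,0.3,0,0,0,0.1],
    [0,0,0.6,0,0,0,0.1],
    [0,0,1,0,0,0,0.1],
    [0,0,1.3,0,0,0,0.1],
    [0,0,1.6,0,0,0,0.1],
    [0,0,2,0,0,0,0.1],
    [0,0,2,0,0,0,0.1],
    [0,0,2,0,0,0,0.1]
  ]
}}

```text
t: 11.37
tool_pos: [0.6577, 0.0208, -0.0118]
tool_rot: [0.705, 0.709, 0.0, 0.0]
wrist_force: [-0.6, -0.5, -0.8]
opening: 0.0334
```

{"method": "step_arm", "body": {
  "series": [
    [0,0,0.2,0,0,0,0.1],
    [0,0,0.4,0,0,0,0.1],
    [0,0,0.6,0,0,0,0.1],
    [0,0,0.6,0,0,0,0.1],
    [0,0,0.6,0,0,0,0.1],
    [0,0,0.6,0,0,0,0.1],
    [0,0,0.6,0,0,0,0.1],
    [0,0,0.6,0,0,0,0.1]
  ]
}}

```text
t: 12.03
tool_pos: [0.6577, 0.0208, -0.0118]
tool_rot: [0.705, 0.709, 0.0, 0.0]
wrist_force: [-2.5, -0.3, 4.7]
opening: 0.0333
```

{"method": "step_arm", "body": {
  "series": [
    [0,0,0,0,0,0,0.5],
    [0,0,0,0,0,0,0.5],
    [0,0,0,0,0,0,0.5],
    [0,0,-4,0,0,0,0.5],
    [0,0,-14,0,0,0,0.5],
    [0,0,-34,0,0,0,0.6],
    [0,0,-64,0,0,0,0.7],
    [0,0,-84,0,0,0,0.8]
  ]
}}

```text
t: 12.7
tool_pos: [0.6587, 0.0206, 0.0742]
tool_rot: [0.705, 0.709, 0.001, 0.001]
wrist_force: [1.1, 0.5, 0.3]
opening: 0.0636
```

{"method": "step_arm", "body": {
  "series": [
    [4,-25,0,0,0,0,0.9],
    [9,-60,0,0,0,0,0.9],
    [14,-95,0,0,0,0,0.9],
    [19,-130,0,0,0,0,0.9],
    [24,-165,0,0,0,0,0.9],
    [28,-200,0,0,0,0,0.9],
    [31,-226,0,0,0,0,0.9],
    [31,-226,20,0,0,0,0.9]
  ]
}}

```text
t: 13.37
tool_pos: [0.4269, 0.0513, 0.0541]
tool_rot: [0.704, 0.71, 0.0, -0.001]
wrist_force: [-0.3, 0.3, -0.9]
opening: 0.0846
```

{"method": "step_arm", "body": {
  "series": [
    [0,0,0,0,0,0,0.9],
    [0,0,0,0,0,0,0.9],
    [0,0,0,0,0,0,0.9],
    [0,0,0,0,0,0,0.9],
    [0,0,0,0,0,0,0.9],
    [0,0,0,0,0,0,0.9],
    [0,0,0,0,0,0,0.9],
    [0,0,0,0,0,0,0.9]
  ]
}}

```text
t: 14.03
tool_pos: [0.4317, 0.0504, 0.0516]
tool_rot: [0.705, 0.709, 0.0, 0.0]
wrist_force: [0.5, 0.4, -0.2]
opening: 0.0846
```

```bash
python3 - <<'E'
from h import *
S=grab("scene");print(r.get_state()["tool_pos"])
a=cv2.resize(S[90:220,210:310],None,fx=4,fy=4,interpolation=cv2.INTER_CUBIC)
b=cv2.resize(S[205:315,225:405],(720,440),interpolation=cv2.INTER_CUBIC)
b=cv2.resize(b,None,fx=.55,fy=.55); a=cv2.convertScaleAbs(a,alpha=1.4)
o=np.zeros((520,800,3),np.uint8); o[:,:400]=a; o[:b.shape[0],400:400+b.shape[1]]=b; cv2.imwrite("pics/k.png",o)
E
```

```text
[0.43156194 0.05037454 0.05152149]
```

View pics/k.png

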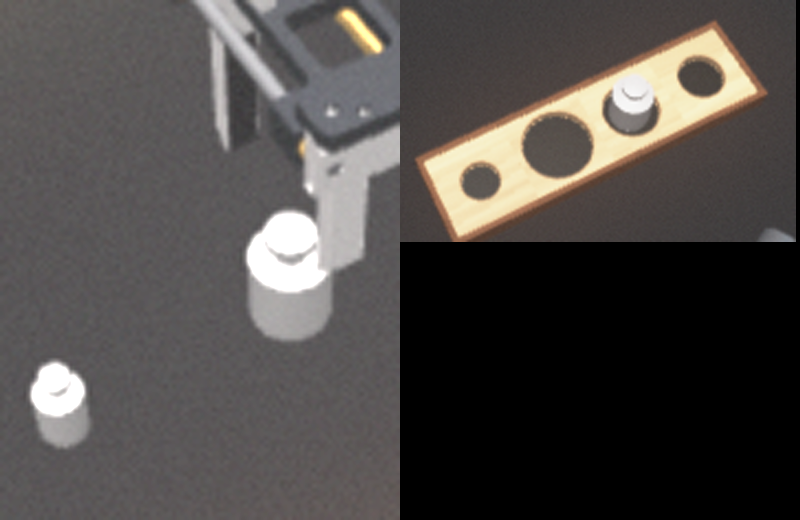

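M stands upright inside its well (view 12). Next, the large weight.

{"method": "step_arm", "body": {
  "series": [
    [1,1,10,0,0,0,0.9],
    [1.5,1,21,0,0,0,0.9],
    [1.5,1,32,0,0,0,0.9],
    [1.5,1,43,0,0,0,0.9],
    [1.5,1,54,0,0,0,0.9],
    [1.5,1,64,0,0,0,0.9],
    [1.5,1,70,0,0,0,0.9],
    [1.5,1,71,0,0,0,0.9]
  ]
}}

```text
t: 14.75
tool_pos: [0.4319, 0.0518, -0.0205]
tool_rot: [0.705, 0.709, -0.001, -0.0]
wrist_force: [0.8, -0.0, 0.0]
opening: 0.0844
```

{"method": "step_arm", "body": {
  "series": [
    [0,0,0,0,0,0,0.2],
    [0,0,0,0,0,0,0.2],
    [0,0,0,0,0,0,0.2],
    [0,0,0,0,0,0,0.2],
    [0,0,0,0,0,0,0.2],
    [0,0,0,0,0,0,0.2],
    [0,0,0,0,0,0,0.2],
    [0,0,0,0,0,0,0.2]
  ],
  "force": 35
}}

```text
t: 15.42
tool_pos: [0.4325, 0.0519, -0.0193]
tool_rot: [0.705, 0.709, 0.0, -0.0]
wrist_force: [-0.6, 0.2, 3.2]
opening: 0.0435
```

{"method": "step_arm", "body": {
  "series": [
    [0,0,0,0,0,0,0.2],
    [0,0,0,0,0,0,0.2],
    [0,0,0,0,0,0,0.2],
    [0,0,0,0,0,0,0.2],
    [0,0,-2,0,0,0,0.2],
    [0,0,-5,0,0,0,0.2],
    [0,0,-8,0,0,0,0.2],
    [0,0,-10,0,0,0,0.2]
  ]
}}

```text
t: 16.08
tool_pos: [0.4322, 0.0519, -0.0094]
tool_rot: [0.705, 0.709, -0.0, -0.0]
wrist_force: [0.8, 0.9, -5.4]
opening: 0.043
```

{"method": "step_arm", "body": {
  "series": [
    [0,0,-15,0,0,0,0.2],
    [0,0,-30,0,0,0,0.2],
    [-6,12,-45,0,0,0,0.2],
    [-16,36,-50,0,0,0,0.2],
    [-29,66,-50,0,0,0,0.2],
    [-43,96,-50,0,0,0,0.2],
    [-56,126,-50,0,0,0,0.2],
    [-69,156,-50,0,0,0,0.2]
  ]
}}

```text
t: 16.75
tool_pos: [0.5894, -0.0165, 0.0404]
tool_rot: [0.705, 0.709, -0.0, -0.0]
wrist_force: [1.5, 0.4, -5.3]
opening: 0.0428
```

{"method": "step_arm", "body": {
  "series": [
    [-10,22,0,0,0,0,0.2],
    [-19,42,0,0,0,0,0.2],
    [-26,57,0,0,0,0,0.2],
    [-30,67,0,0,0,0,0.2],
    [-30,67,0,0,0,0,0.2],
    [-30,67,0,0,0,0,0.2],
    [-30,67,0,0,0,0,0.2],
    [-30,67,0,0,0,0,0.2]
  ]
}}

```text
t: 17.42
tool_pos: [0.6546, -0.0447, 0.0401]
tool_rot: [0.705, 0.709, -0.0, -0.001]
wrist_force: [0.5, -0.3, -5.3]
opening: 0.0433
```

{"method": "step_arm", "body": {
  "series": [
    [-2,0,8,0,0,0,0.2],
    [-2,0,17,0,0,0,0.2],
    [-2,0,26,0,0,0,0.2],
    [-2,0,34,0,0,0,0.2],
    [-2,0,41,0,0,0,0.2],
    [-2,0,46,0,0,0,0.2],
    [-2,0,48,0,0,0,0.2],
    [-2,0,49,0,0,0,0.2]
  ]
}}

```text
t: 18.08
tool_pos: [0.6558, -0.0477, -0.0092]
tool_rot: [0.705, 0.709, -0.0, -0.0]
wrist_force: [-0.4, 0.6, -5.1]
opening: 0.0435
```

{"method": "step_arm", "body": {
  "series": [
    [0,0,0.4,0,0,0,0.2],
    [0,0,0.8,0,0,0,0.2],
    [0,0,1.2,0,0,0,0.2],
    [0,0,1.6,0,0,0,0.2],
    [0,0,2,0,0,0,0.2],
    [0,0,2.3,0,0,0,0.2],
    [0,0,2.6,0,0,0,0.2],
    [0,0,2.6,0,0,0,0.2]
  ]
}}

```text
t: 18.75
tool_pos: [0.656, -0.0477, -0.0112]
tool_rot: [0.705, 0.709, -0.0, -0.0]
wrist_force: [0.6, -0.2, -4.7]
opening: 0.043
```

{"method": "step_arm", "body": {
  "series": [
    [0,0,0.2,0,0,0,0.2],
    [0,0,0.4,0,0,0,0.2],
    [0,0,0.6,0,0,0,0.2],
    [0,0,0.8,0,0,0,0.2],
    [0,0,0.8,0,0,0,0.2],
    [0,0,0.8,0,0,0,0.2],
    [0,0,0.8,0,0,0,0.2],
    [0,0,0.8,0,0,0,0.2]
  ]
}}

```text
t: 19.42
tool_pos: [0.6561, -0.0477, -0.0112]
tool_rot: [0.705, 0.709, 0.0, -0.0]
wrist_force: [-3.5, 1.2, 6.3]
opening: 0.0433
```

{"method": "step_arm", "body": {
  "series": [
    [0,0,0,0,0,0,0.6],
    [0,0,0,0,0,0,0.6],
    [0,0,0,0,0,0,0.6],
    [0,0,-4,0,0,0,0.6],
    [0,0,-14,0,0,0,0.6],
    [0,0,-34,0,0,0,0.6],
    [0,0,-64,0,0,0,0.6],
    [0,0,-84,0,0,0,0.6]
  ]
}}

```text
t: 20.08
tool_pos: [0.6571, -0.0482, 0.0749]
tool_rot: [0.705, 0.709, 0.001, 0.001]
wrist_force: [0.6, -0.1, 0.8]
opening: 0.056
```

{"method": "step_arm", "body": {
  "series": [
    [-4,-24,0,0,0,0,0.6],
    [-10,-59,0,0,0,0,0.6],
    [-16,-94,0,0,0,0,0.6],
    [-22,-129,0,0,0,0,0.6],
    [-27,-160,0,0,0,0,0.6],
    [-32,-190,0,0,0,0,0.6],
    [-35,-208,10,0,0,0,0.6],
    [-36,-215,20,0,0,0,0.6]
  ]
}}

```text
t: 20.75
tool_pos: [0.4388, -0.0857, 0.0533]
tool_rot: [0.706, 0.709, 0.0, 0.0]
wrist_force: [0.6, 0.6, 1.1]
opening: 0.0564
```

{"method": "step_arm", "body": {
  "series": [
    [0,0,0,0,0,0,0.6],
    [0,0,0,0,0,0,0.6],
    [0,0,0,0,0,0,0.6],
    [0,0,0,0,0,0,0.6],
    [0,0,6,0,0,0,0.6],
    [0,0,12,0,0,0,0.6],
    [0,0,12,0,0,0,0.6],
    [0,0,12,0,0,0,0.6]
  ]
}}

```text
t: 21.42
tool_pos: [0.4409, -0.0849, 0.0395]
tool_rot: [0.705, 0.709, -0.0, -0.001]
wrist_force: [0.2, 0.6, 0.9]
opening: 0.0561
```

```bash
python3 - <<'E'
from h import *
S=grab("scene");print(r.get_state()["tool_pos"])
a=cv2.resize(S[120:230,170:270],(500,550),interpolation=cv2.INTER_CUBIC)
b=cv2.resize(S[205:315,225:405],(300,183),interpolation=cv2.INTER_CUBIC); a=cv2.convertScaleAbs(a,alpha=1.4)
o=np.zeros((550,800,3),np.uint8); o[:,:500]=a; o[:183,500:]=b; cv2.imwrite("pics/l.png",o)
E
```

```text
[ 0.44110009 -0.08504647  0.03973311]
```

View pics/l.png

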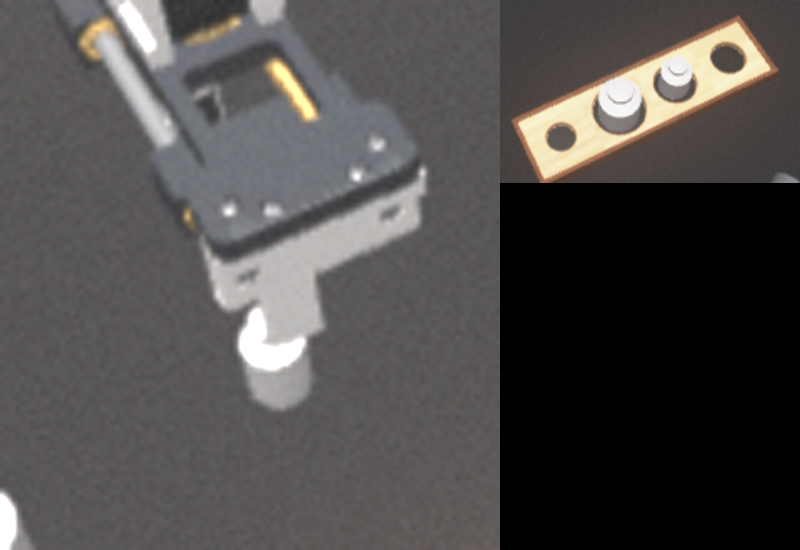

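Large and medium stand upright in their wells (view 13). On to the small weight.

{"method": "step_arm", "body": {
  "series": [
    [1,0,10,0,0,0,0.6],
    [1,0,20,0,0,0,0.6],
    [1,0,30,0,0,0,0.6],
    [1,0,40,0,0,0,0.6],
    [1,0,49,0,0,0,0.6],
    [1,0,56,0,0,0,0.6],
    [1,0,60,0,0,0,0.6],
    [1,0,62,0,0,0,0.6]
  ]
}}

```text
t: 22.13
tool_pos: [0.4411, -0.0841, -0.0225]
tool_rot: [0.705, 0.709, -0.0, -0.0]
wrist_force: [-0.3, -0.4, -0.3]
opening: 0.0562
```

{"method": "step_arm", "body": {
  "series": [
    [0,0,0,0,0,0,0.05],
    [0,0,0,0,0,0,0.05],
    [0,0,0,0,0,0,0.05],
    [0,0,0,0,0,0,0.05],
    [0,0,0,0,0,0,0.05],
    [0,0,0,0,0,0,0.05],
    [0,0,0,0,0,0,0.05],
    [0,0,0,0,0,0,0.05]
  ],
  "force": 15
}}

```text
t: 22.8
tool_pos: [0.4415, -0.084, -0.0217]
tool_rot: [0.705, 0.709, 0.0, 0.0]
wrist_force: [-0.3, 0.7, 3.8]
opening: 0.0253
```

{"method": "step_arm", "body": {
  "series": [
    [0,0,0,0,0,0,0.05],
    [0,0,0,0,0,0,0.05],
    [0,0,0,0,0,0,0.05],
    [0,0,0,0,0,0,0.05],
    [0,0,-2,0,0,0,0.05],
    [0,0,-5,0,0,0,0.05],
    [0,0,-8,0,0,0,0.05],
    [0,0,-10,0,0,0,0.05]
  ]
}}

```text
t: 23.47
tool_pos: [0.4413, -0.0841, -0.0117]
tool_rot: [0.705, 0.709, -0.0, 0.0]
wrist_force: [0.2, 0.3, -1.5]
opening: 0.0259
```

{"method": "step_arm", "body": {
  "series": [
    [0,0,-20,0,0,0,0.05],
    [0,0,-42,0,0,0,0.05],
    [8,10,-60,0,0,0,0.05],
    [24,31,-62,0,0,0,0.05],
    [46,59,-62,0,0,0,0.05],
    [68,87,-62,0,0,0,0.05],
    [90,115,-62,0,0,0,0.05],
    [112,143,-62,0,0,0,0.05]
  ]
}}

```text
t: 24.13
tool_pos: [0.5844, 0.0304, 0.0503]
tool_rot: [0.705, 0.709, -0.0, -0.0]
wrist_force: [0.6, -1.3, -1.0]
opening: 0.0259
```

{"method": "step_arm", "body": {
  "series": [
    [20,26,0,0,0,0,0.05],
    [38,49,0,0,0,0,0.05],
    [52,67,0,0,0,0,0.05],
    [60,77,0,0,0,0,0.05],
    [60,77,0,0,0,0,0.05],
    [60,77,0,0,0,0,0.05],
    [60,77,0,0,0,0,0.05],
    [60,77,0,0,0,0,0.05]
  ]
}}

```text
t: 24.8
tool_pos: [0.659, 0.0878, 0.0501]
tool_rot: [0.706, 0.709, -0.001, -0.0]
wrist_force: [-0.7, -0.4, -1.0]
opening: 0.0253
```

{"method": "step_arm", "body": {
  "series": [
    [1,2,9,0,0,0,0.05],
    [1,2,20,0,0,0,0.05],
    [1,2,31,0,0,0,0.05],
    [1,2,42,0,0,0,0.05],
    [1,2,51,0,0,0,0.05],
    [1,2,57,0,0,0,0.05],
    [1,2,60,0,0,0,0.05],
    [1,2,61,0,0,0,0.05]
  ]
}}

```text
t: 25.47
tool_pos: [0.6618, 0.0902, -0.0119]
tool_rot: [0.705, 0.709, -0.0, -0.0]
wrist_force: [-0.0, 1.4, 0.2]
opening: 0.0254
```

{"method": "step_arm", "body": {
  "series": [
    [0,0,0.4,0,0,0,0.05],
    [0,0,0.8,0,0,0,0.05],
    [0,0,1.2,0,0,0,0.05],
    [0,0,1.6,0,0,0,0.05],
    [0,0,2,0,0,0,0.05],
    [0,0,2.3,0,0,0,0.05],
    [0,0,2.6,0,0,0,0.05],
    [0,0,2.6,0,0,0,0.05]
  ]
}}

```text
t: 26.13
tool_pos: [0.6621, 0.0903, -0.0136]
tool_rot: [0.705, 0.709, -0.0, -0.0]
wrist_force: [0.3, 0.0, -0.8]
opening: 0.0256
```

{"method": "step_arm", "body": {
  "series": [
    [0,0,0.2,0,0,0,0.05],
    [0,0,0.4,0,0,0,0.05],
    [0,0,0.6,0,0,0,0.05],
    [0,0,0.7,0,0,0,0.05],
    [0,0,0.7,0,0,0,0.05],
    [0,0,0.7,0,0,0,0.05],
    [0,0,0.7,0,0,0,0.05],
    [0,0,0.7,0,0,0,0.05]
  ]
}}

```text
t: 26.8
tool_pos: [0.6622, 0.0904, -0.0136]
tool_rot: [0.705, 0.709, 0.0, -0.0]
wrist_force: [-0.8, -0.1, 5.7]
opening: 0.0254
```

{"method": "step_arm", "body": {
  "series": [
    [0,0,0,0,0,0,0.42],
    [0,0,0,0,0,0,0.42],
    [0,0,0,0,0,0,0.42],
    [0,0,-4,0,0,0,0.42],
    [0,0,-14,0,0,0,0.42],
    [0,0,-34,0,0,0,0.42],
    [0,0,-64,0,0,0,0.42],
    [0,0,-95,0,0,0,0.42]
  ]
}}

```text
t: 27.47
tool_pos: [0.6612, 0.0901, 0.0815]
tool_rot: [0.705, 0.709, -0.001, -0.001]
wrist_force: [0.4, 1.0, 0.4]
opening: 0.0395
```

{"method": "step_arm", "body": {
  "series": [
    [-15,-12,0,0,0,0,0.42],
    [-48,-30,0,0,0,0,0.42],
    [-85,-45,0,0,0,0,0.42],
    [-122,-58,0,0,0,0,0.42],
    [-159,-68,0,0,0,0,0.42],
    [-196,-78,0,0,0,0,0.42],
    [-233,-88,0,0,0,0,0.42],
    [-270,-101,0,0,0,0,0.42]
  ]
}}

```text
t: 28.13
tool_pos: [0.5629, -0.182, 0.0816]
tool_rot: [0.705, 0.709, 0.0, 0.001]
wrist_force: [0.4, -0.2, -0.3]
opening: 0.0397
```

{"method": "step_arm", "body": {
  "series": [
    [-36,0,0,0,0,0,0.42],
    [-70,0,0,0,0,0,0.42],
    [-100,0,0,0,0,0,0.42],
    [-120,0,0,0,0,0,0.42],
    [-128,0,10,0,0,0,0.42],
    [-128,0,25,0,0,0,0.42],
    [-128,0,40,0,0,0,0.42],
    [-128,0,50,0,0,0,0.42]
  ]
}}

```text
t: 28.8
tool_pos: [0.5631, -0.3064, 0.029]
tool_rot: [0.705, 0.71, 0.0, -0.001]
wrist_force: [-0.0, 0.6, -0.6]
opening: 0.0397
```

```bash
python3 - <<'E'
from h import *
r.grab_frame("top");r.grab_frame("top");r.grab_frame("top")
S=grab("scene");t=r.get_state()["tool_pos"];print(t)
a=cv2.resize(S[230:340,80:180],(500,550),interpolation=cv2.INTER_CUBIC)
b=cv2.resize(S[205:315,225:405],(300,183),interpolation=cv2.INTER_CUBIC); a=cv2.convertScaleAbs(a,alpha=1.4)
for x,y,z in ((t[0]+.032,t[1],t[2]+.038),(.561,-.3075,.033)):
    p=(proj("scene",[x,y,z])-[80,230])*5; cv2.circle(a,tuple(int(v) for v in p),3,(0,0,255),-1)
o=np.zeros((550,800,3),np.uint8); o[:,:500]=a; o[:183,500:]=b; cv2.imwrite("pics/m.png",o)
E
```

```text
[ 0.56390231 -0.3075384   0.03076665]
```

View pics/m.png

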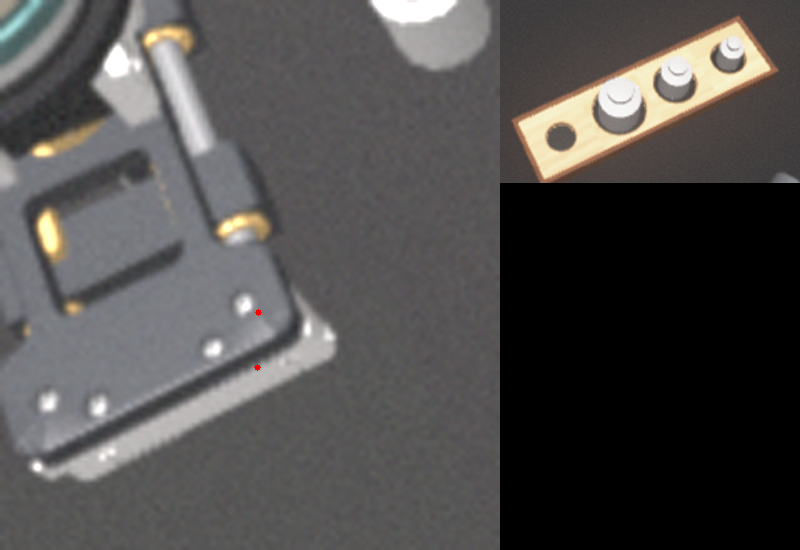

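The arm hides the tiny weight from both cameras, so I'll use the earlier measurement. Small is seated in its well (view 14).

{"method": "step_arm", "body": {
  "series": [
    [0,-3,8,0,0,0,0.42],
    [0,-3,17,0,0,0,0.42],
    [0,-3,26,0,0,0,0.42],
    [0,-3,35,0,0,0,0.42],
    [0,-3,43,0,0,0,0.42],
    [0,-3,49,0,0,0,0.42],
    [0,-3,53,0,0,0,0.42],
    [0,-3,54,0,0,0,0.42]
  ]
}}

```text
t: 29.67
tool_pos: [0.5602, -0.308, -0.0243]
tool_rot: [0.705, 0.709, -0.0, -0.001]
wrist_force: [-0.4, -1.1, 0.5]
opening: 0.0398
```

{"method": "step_arm", "body": {
  "series": [
    [0,0,0,0,0,0,0],
    [0,0,0,0,0,0,0],
    [0,0,0,0,0,0,0],
    [0,0,0,0,0,0,0],
    [0,0,0,0,0,0,0],
    [0,0,0,0,0,0,0],
    [0,0,0,0,0,0,0],
    [0,0,0,0,0,0,0]
  ],
  "force": 10
}}

```text
t: 30.33
tool_pos: [0.561, -0.3086, -0.0228]
tool_rot: [0.705, 0.709, 0.0, 0.0]
wrist_force: [-0.1, -0.1, 3.6]
opening: 0.0176
```

{"method": "step_arm", "body": {
  "series": [
    [0,0,0,0,0,0,0],
    [0,0,0,0,0,0,0],
    [0,0,0,0,0,0,0],
    [0,0,0,0,0,0,0],
    [0,0,0,0,0,0,0],
    [0,0,0,0,0,0,0],
    [0,0,0,0,0,0,0],
    [0,0,0,0,0,0,0]
  ]
}}

```text
t: 31.0
tool_pos: [0.561, -0.3085, -0.0228]
tool_rot: [0.705, 0.709, 0.0, 0.0]
wrist_force: [0.5, 0.1, 5.8]
opening: 0.0176
```

{"method": "step_arm", "body": {
  "series": [
    [0,0,-8,0,0,0,0],
    [0,0,-22,0,0,0,0],
    [0,0,-42,0,0,0,0],
    [6,3,-60,0,0,0,0],
    [24,11,-65,0,0,0,0],
    [50,23,-65,0,0,0,0],
    [78,36,-65,0,0,0,0],
    [106,49,-65,0,0,0,0]
  ]
}}

```text
t: 31.67
tool_pos: [0.6095, -0.2012, 0.043]
tool_rot: [0.705, 0.709, 0.0, 0.0]
wrist_force: [0.5, -1.2, -0.7]
opening: 0.0176
```

{"method": "step_arm", "body": {
  "series": [
    [28,13,0,0,0,0,0],
    [53,25,0,0,0,0,0],
    [72,34,0,0,0,0,0],
    [84,39,0,0,0,0,0],
    [88,41.5,0,0,0,0,0],
    [88,41.5,0,0,0,0,0],
    [88,41.5,0,0,0,0,0],
    [88,41.5,0,0,0,0,0]
  ]
}}

```text
t: 32.33
tool_pos: [0.6491, -0.1164, 0.0421]
tool_rot: [0.706, 0.708, -0.001, 0.0]
wrist_force: [-0.3, -1.3, -0.4]
opening: 0.0179
```

{"method": "step_arm", "body": {
  "series": [
    [1,1,8,0,0,0,0],
    [1,1,18,0,0,0,0],
    [1,1,28,0,0,0,0],
    [1,1,37,0,0,0,0],
    [1,1,45,0,0,0,0],
    [1,1,50,0,0,0,0],
    [1,1,52.5,0,0,0,0],
    [1,1,53.5,0,0,0,0]
  ]
}}

```text
t: 33.0
tool_pos: [0.6507, -0.1128, -0.0125]
tool_rot: [0.705, 0.709, -0.0, -0.0]
wrist_force: [-0.4, -0.3, -0.3]
opening: 0.0175
```

{"method": "step_arm", "body": {
  "series": [
    [0,0,0.4,0,0,0,0],
    [0,0,0.8,0,0,0,0],
    [0,0,1.2,0,0,0,0],
    [0,0,1.6,0,0,0,0],
    [0,0,2,0,0,0,0],
    [0,0,2.4,0,0,0,0],
    [0,0,2.6,0,0,0,0],
    [0,0,2.6,0,0,0,0]
  ]
}}

```text
t: 33.67
tool_pos: [0.651, -0.1127, -0.0143]
tool_rot: [0.705, 0.709, 0.0, 0.0]
wrist_force: [0.1, 0.3, -0.1]
opening: 0.0174
```

{"method": "step_arm", "body": {
  "series": [
    [0,0,0.2,0,0,0,0],
    [0,0,0.4,0,0,0,0],
    [0,0,0.6,0,0,0,0],
    [0,0,0.8,0,0,0,0],
    [0,0,1,0,0,0,0],
    [0,0,1,0,0,0,0],
    [0,0,1,0,0,0,0],
    [0,0,1,0,0,0,0]
  ]
}}

```text
t: 34.33
tool_pos: [0.6511, -0.1127, -0.0148]
tool_rot: [0.705, 0.709, 0.0, 0.0]
wrist_force: [-1.2, 1.2, 5.7]
opening: 0.0175
```

{"method": "step_arm", "body": {
  "series": [
    [0,0,0,0,0,0,0.3],
    [0,0,0,0,0,0,0.3],
    [0,0,0,0,0,0,0.3],
    [0,0,-4,0,0,0,0.3],
    [0,0,-14,0,0,0,0.3],
    [0,0,-34,0,0,0,0.3],
    [0,0,-64,0,0,0,0.3],
    [0,0,-95,0,0,0,0.3]
  ]
}}

```text
t: 35.0
tool_pos: [0.6497, -0.1126, 0.0799]
tool_rot: [0.705, 0.709, -0.001, -0.001]
wrist_force: [-0.0, 0.3, 0.4]
opening: 0.0282
```

{"method": "step_arm", "body": {
  "series": [
    [0,-15,-20,0,0,0,0.3],
    [0,-40,-40,0,0,0,0.3],
    [0,-70,-60,0,0,0,0.3],
    [0,-100,-60,0,0,0,0.3],
    [0,-130,-60,0,0,0,0.3],
    [0,-150,-60,0,0,0,0.3],
    [0,-160,-60,0,0,0,0.3],
    [0,-160,-60,0,0,0,0.3]
  ]
}}

```text
t: 35.67
tool_pos: [0.4891, -0.1137, 0.1401]
tool_rot: [0.705, 0.709, 0.0, -0.001]
wrist_force: [0.1, 0.1, -0.8]
opening: 0.028
```

```bash
python3 - <<'E'
from h import *
for i in range(4): r.grab_frame("top")
S=grab("scene");T=grab("top");s=r.get_state();print(s["tool_pos"],s["wrist_force"])
a=cv2.resize(S[100:320,100:430],(600,400),interpolation=cv2.INTER_CUBIC)
b=cv2.resize(T[140:210,200:345],(410,198),interpolation=cv2.INTER_CUBIC)
o=np.zeros((598,600,3),np.uint8);o[:400]=a;o[400:,:410]=b;cv2.imwrite("pics/n.png",o)
E
```

```text
[ 0.49224001 -0.11383153  0.13943986] [0.07394779 0.51490771 0.52649576]
```

View pics/n.png

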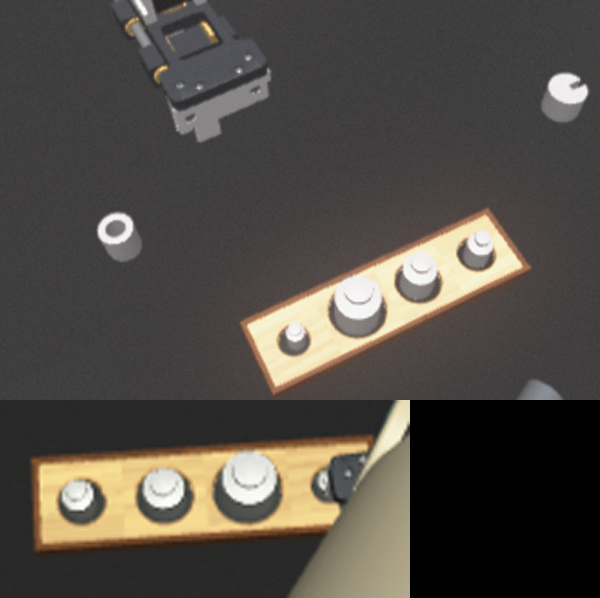

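All four weights are upright in their own wells. The spacer and slotted weight are standing where they were, and the arm is clear.

```bash
python3 -c "
from cell import r
print(r.hand_in())"
```

```text
the job is handed in; nothing more can be done
None
```

I put all four weights upright in their own wells and handed the job in at about 36 s of the 112 s allowed. Each was lowered slowly until the wrist force showed it resting on the well floor (about 5–6 N), then released.

- **Last check:** The final scene picture shows all four weights upright and well inside their wells. The spacer tube and slotted weight were never touched and are still standing, and the gripper is clear of everything. The top view confirms the large, medium and small weights, but the arm partly hid the tiny one there, so that one rests on the scene view alone.
- **What disagreed:** The reported tool height read about 38–40 mm lower than where the camera showed the fingertips. My first light close, at the reported height, stayed above the medium weight's body and gripped nothing. After that I worked from the height seen in the picture, measuring each set-down from its pick-up height.
- **Not confirmed by camera:** The gripper hid the tiny weight just before I gripped it, so I used the earlier measurement. The fingers stopped at 17.6 mm, which fits its 18 mm body.

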